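# Find the heavy side of a treat drum and hold it down

## Robot

A 7-joint arm with a two-finger parallel gripper is mounted at the origin on the work surface. World frame = base frame: x ahead of the robot, y to its left, z up, the work surface at z = 0. Lengths are in mm, angles in rad, forces in N, time in s.
With the tool pointing down it reaches from about 350 to 775 mm from the base axis. Payload 3.1 kg.
Tool frame: the origin (TCP) lies midway between the tips of the shut fingers; the grasp point (between the pads) lies 19 mm behind it; z points along the fingers, y is the line along which they close (so a half turn about z gives the same grasp; the last joint's range is limited). The gripper opens to 85 mm and grips with 20 to 120 N. Pads are 22 mm wide; open, the fingers measure 114 mm over their backs; the gripper's body (76 mm by 85 mm) begins 54 mm behind the grasp point. The pads swing forward as they close: fully open they stand 13 mm farther back than shut.
Start: joints at [1.131, 0.311, 0.014, 1.512, -0.004, 1.319, -0.027], TCP at [213.098, -507.057, 231.304] pointing down, gripper open.
Joint ranges: [-2.7, 2.7], [-0.3, 1.91], [-1.27, 1.3], [0.12, 2.57], [-1.44, 4.58], [0.2, 2.03], [-3.05, 3.05]. Speed limits (rad/s): [2.79, 2.79, 3.14, 3.14, 3.14, 3.14, 3.14].

## Interface

Orientations are given as a 3x3 rotation matrix whose columns are the frame's x, y, z axes.
In Python, from rig import arm, cams, spotter gives the robot as it stands.
- The arm moves only by the tool move_arm, never from a script. Its argument "increments" is one flat list of numbers, 7 for each row, row after row: the turn, a rotation vector about the world's x, y, z in rad, then the shift along the world's x, y, z in mm, then the opening, from -1 (shut) to 1 (fully open). A call has 1 to 12 rows; each row shifts and turns the commanded pose from where the row before left it; what a row does not reach is not made up. A row lasts 1/10 s, in which the tool goes at most 50 mm and 8.59 degrees, less where a joint would pass 70% of its speed; a pose out of reach is approached as far as the arm can. A call with a gripper value outside its range is refused whole. The fingers move at their own pace and stop on an object; "squeeze" is the grip in N (left out, the last holds). Time passes only in rows, so rows that do not move let the fingers close. It gives the time, the measured TCP pose, the force, the opening and the grip force at its end, in the units of the state.
- arm.read_state(): the state, without advancing time (a new reading comes with each control period).
- cams.capture(name): name is "scene" or "top" or "wrist"; returns a dict with "pixels" (400x640x3 uint8, red, green, blue), "fovy" (degrees; the focal length in pixels is half the picture's height over the tangent of half this angle, whatever the lens; pixels are square), "cx", "cy" (the principal point, pixels), "R" (3x3) and "t" (3): a world point X has camera coordinates R X + t. Camera axes: x right, y down, z forward; pixel columns grow to the right and rows downward; lengths in mm; the calibration is good to about 2 mm. A picture is of the moment at which its call begins. There is no depth.
- arm.hand_in(): hands the job in; it is judged then, once.
Trained networks look in a picture, given as the dict that the camera call returned (one of the last four; its "shot" number tells which), for a name from the list of things; names that differ only in an ending like _2 or _b are one class to them, and where a whole thing is asked for, a point or a joint stands for the part that bears it (a point fixed in the world has none). Each returns a list of dicts, best first, with "p" (0 to 1); they miss things now and then, are a little off and sometimes report something else, mostly with a low value. They report only what shows in the picture. A call takes as long as a camera call.
- spotter.silhouettes(query, picture): "mask" (400x640 bool, what is visible of it) and "rect" ([left, top, right, bottom] in pixels, round what is visible of it).
The state is a dict: "time_s": time; "qpos": joint angles; "qvel": joint speeds; "joint_efforts": joint torques, N m; "tcp_pos": TCP position; "tcp_rot": TCP orientation; "wrist_force": force on the tool from outside, world axes, zero at the start; "torque": the same for the moment, N m; "opening": finger opening in mm; "finger_force": force on a finger pad.
Only numpy, scipy, OpenCV 4.12 (cv2) and the standard library are available. Lean on these libraries where they do the work, as an engineer would, in place of code of your own. Each camera call takes 0.05 s, during which the arm holds its last target. There are 200 camera calls.

## Task

A lick stone has jammed somewhere inside the closed treat drum. Turn the drum by hand by its paddles, feel which side is heavy, and bring that side straight down over the dish. Finish while still holding the drum firmly by a paddle in that position, so that I can unscrew the end plate without the stone tumbling; leave the dish and the other things on the bench where they are.

Things in the scene. Friction and masses are not known exactly. Their poses are not given: they have to be found in the camera images.
- drum_axle (a point): Centre of the treat drum, on its level axle, 190 mm above the bench; x along the axle away from the robot, y level across it, z up. The drum is a closed wooden cylinder 180 mm across, 82 mm long, its ply end plates 188 mm across. Hidden inside is a jammed stone of 0.47 to 0.6 kg, its centre 55 mm from the axle; it never slips and cannot be seen; the rest of the drum is in balance.
- paddle_tip (a point): Rest place of the outer edge's middle of one of the drum's eight alike paddles, 120 mm from the axle; z points outwards, x along the axle. The flat rubber paddles stand out radially, 45 degrees apart, 30 mm proud of the drum wall, 10 mm thick, 64 mm wide along the axle. They bend springily at the root: pushed 20 mm out from it, about 1 mm per newton.
- drum (a joint): Turn of the drum, rad, no stops; 0: the paddle of point paddle_tip is straight up; grows as the drum's top goes to -y of drum_axle (clockwise seen from the robot). Felt brake washers drag with a steady 0.45 N m, so it stays where it is left; the stone's weight adds or takes up to 0.25 to 0.32 N m: stiffer to turn while it climbs, lighter while it sinks. When a push stops, about 0.1 N m of it dies away.
- stand: Steel trestle that carries the axle, on a ply base 190 x 250 x 18 mm screwed to the bench; origin under the centre of the base, right below drum_axle, same axes. Its legs stand 66 mm to either side of the drum's centre along the axle and reach no higher than 20 mm above the axle.
- dish: White ceramic feeding dish, 100 mm across, 34 mm high, standing loose on the ply base under the drum; origin at the centre of its underside.
- bucket: Yellow plastic bucket, 196 mm across the rim, 175 mm high, wire handle folded down; origin at the centre of its underside. A bystander.
- rake: Grooming rake, 180 mm long, wooden handle, steel teeth at its +x end; origin under its middle. A bystander.
- brush: White silicone slicker brush, 200 mm long, head at its +x end; origin under its middle. A bystander.
- willow_ring: Ring of woven willow, about 115 mm across, 20 mm high; origin under its centre. A bystander.

How it is judged (in metres and radians):
At the end, for the whole second after the job is handed in: The jammed stone, the drum's heavy side, is within 20 degrees of straight below the axle; the fingers hold a paddle with more than 8 N in all, and the drum is still. Dish and bystanders are where they were (angle between stone_c0's own z axis and vertical above 2.79 rad and (contact force between the fingers and paddle0_c0 above 8 N or contact force between the fingers and paddle1_c0 above 8 N or contact force between the fingers and paddle2_c0 above 8 N or contact force between the fingers and paddle3_c0 above 8 N or contact force between the fingers and paddle4_c0 above 8 N or contact force between the fingers and paddle5_c0 above 8 N or contact force between the fingers and paddle6_c0 above 8 N or contact force between the fingers and paddle7_c0 above 8 N) and velocity of joint drum between -0.05 and 0.05 rad/s); the arm keeps its last pose, push and grip.
It fails at once if the dish is moved more than 20 mm (distance of dish from where it was at the start of the episode above 0.02 m).
It fails at once if the bucket is moved more than 30 mm (distance of bucket from where it was at the start of the episode above 0.03 m).
It fails at once if the rake is moved more than 30 mm (distance of rake from where it was at the start of the episode above 0.03 m).
It fails at once if the brush is moved more than 30 mm (distance of brush from where it was at the start of the episode above 0.03 m).
It fails at once if the willow ring is moved more than 30 mm (distance of willow_ring from where it was at the start of the episode above 0.03 m).
It also fails if it takes over 72 s, if anything falls off the work surface, if the arm or the gripper's body presses on something with over 40 N, if the wrist force passes 120 N, or if a joint passes its speed limit or range.

## Working session

There is one attempt and no reset: what is moved stays moved. The work goes in short steps, Python scripts to look and compute and a tool call to move; the robot and the scene stay as the last step left them, time stands still between calls to the robot, and variables do not carry over. Pictures are saved under pics/ and viewed, at most 10 in all, crops included, and the job is handed in when it is done.

Besides the shell and the picture viewer there is one more tool, called after "Call:" as name(argument=value, ...) on one line, values as JSON. move_arm: Moves the arm, as the interface text tells. Its arguments: {"type":"object","properties":{"increments":{"type":"array","items":{"type":"number"}},"squeeze":{"type":"number"}},"required":["increments"]}

```bash
ls; mkdir -p pics; python3 - <<'E'
from rig import arm,cams,spotter
import cv2,numpy as np
s=arm.read_state(); print(s)
ims=[]
for n in ["scene","top"]:
    p=cams.capture(n); ims.append(p["pixels"]); print(n,p["fovy"],p["cx"],p["cy"],p["R"],p["t"])
    for q in ["drum","paddle_tip","stand","dish","bucket","rake","brush","willow_ring"]:
        print(q,[(round(r["p"],2),list(map(int,r["rect"])),int(r["mask"].sum())) for r in spotter.silhouettes(q,p)][:3])
    cv2.imwrite(f"pics/{n}0.png",p["pixels"][:,:,::-1])
E
```

```text
pics
{'time_s': 0.0, 'qpos': array([ 1.13130721,  0.31173237,  0.01401122,  1.51309667, -0.00436483,
        1.3192003 , -0.02712632]), 'qvel': array([ 1.27251857e-03,  3.40179267e-05, -1.16361607e-03,  3.08171337e-04,
       -1.27537501e-04, -1.29776963e-03,  2.08245277e-03]), 'joint_efforts': array([-4.78182064e-04, -3.79919207e+01,  1.45690260e-01, -2.30589187e+01,
        1.21332510e-02,  1.37593952e-02,  9.27832275e-06]), 'tcp_pos': array([ 212.75914451, -506.37035521,  230.201474  ]), 'tcp_rot': array([[ 9.21865081e-01,  3.87509552e-01, -1.05800749e-03],
       [ 3.87510972e-01, -9.21862557e-01,  2.16169474e-03],
       [-1.37660125e-04, -2.40278041e-03, -9.99997104e-01]]), 'wrist_force': array([-0.144114  , -0.42580461, -0.35749444]), 'torque': array([ 0.01079941, -0.01049891,  0.08688916]), 'finger_force': 0.0, 'opening': 85.47145825313387}
scene 42.53304988876605 313.6134252918581 197.46818822036585 [[-0.31718202  0.94835578  0.00410873]
 [ 0.78836936  0.26607698 -0.55468622]
 [-0.52713312 -0.1726973  -0.83204947]] [ 125.28789149 -364.85010199 1595.39633004]
drum [(0.92, [23
[... 204 characters left out ...]
0.64, [241, 129, 346, 223], 5899)]
rake [(0.78, [236, 248, 294, 301], 668)]
brush [(0.56, [211, 158, 239, 219], 881)]
willow_ring [(0.8, [338, 165, 364, 200], 252)]
top 56.280102194978944 324.40085798889857 200.47506277620312 [[ 0.01773571 -0.99967701 -0.01820236]
 [-0.99000418 -0.01501063 -0.14023693]
 [ 0.1399184   0.02050761 -0.98995064]] [  72.5567119   593.19554978 1026.75004406]
drum [(0.9, [307, 190, 410, 240], 3603)]
paddle_tip [(0.8, [309, 189, 402, 238], 3559)]
stand [(0.91, [304, 178, 406, 258], 5977)]
dish []
bucket [(0.79, [209, 165, 288, 241], 4851)]
rake [(0.79, [332, 144, 393, 185], 465)]
brush [(0.7, [406, 196, 434, 265], 892)]
willow_ring [(0.96, [307, 253, 345, 289], 507)]
```

```bash
python3 - <<'E'
import cv2,numpy as np
a=cv2.imread("pics/scene0.png")[100:320,190:470];b=cv2.imread("pics/top0.png")[130:300,200:450]
cv2.imwrite("pics/a.png",cv2.resize(a,None,fx=2.7,fy=2.7,interpolation=2));cv2.imwrite("pics/b.png",cv2.resize(b,None,fx=3.2,fy=3.2,interpolation=2))
E
```

```text
(no output)
```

View pics/a.png

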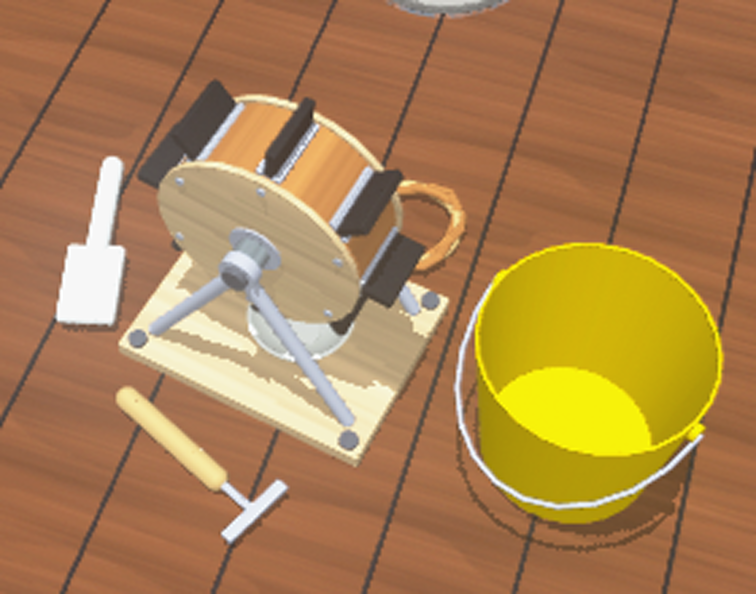

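View pics/b.png

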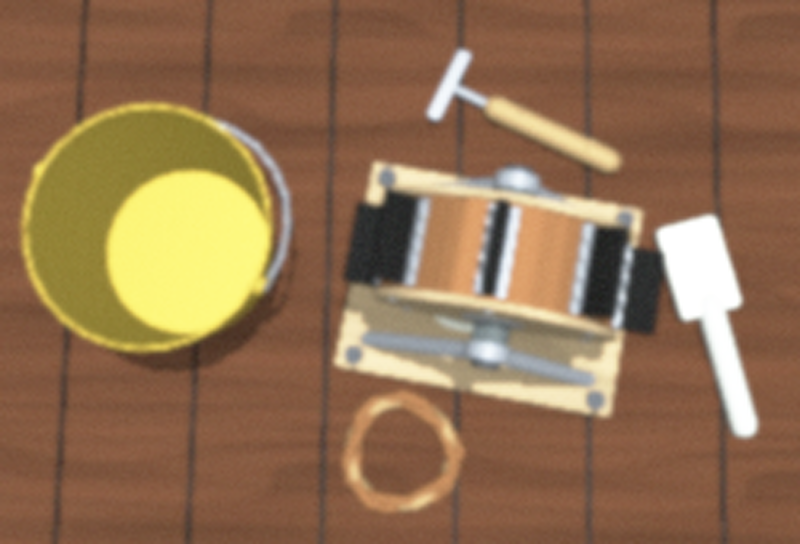

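The scene view shows the drum with one paddle nearly straight up (crop a ~(290,137)). The bucket is on its left (+y), the brush on its right, the rake behind and the willow ring in front. The top view agrees: hubs at (488,345) and (517,180), top paddle at (495,250), base corners clear. I'll fit the pose from these features.

```bash
cat > h.py <<'E'
import numpy as np
from rig import arm,cams,spotter
def proj(p,X):
    f=200/np.tan(np.radians(p["fovy"])/2); c=np.asarray(X)@np.asarray(p["R"]).T+np.asarray(p["t"])
    return np.c_[p["cx"]+f*c[:,0]/c[:,2],p["cy"]+f*c[:,1]/c[:,2]]
def frame(yaw): return np.array([[np.cos(yaw),-np.sin(yaw),0],[np.sin(yaw),np.cos(yaw),0],[0,0,1]])
def paddle(phi,r,x):  # phi: from up towards -y
    return np.array([x,-r*np.sin(phi),r*np.cos(phi)])
E
cat > fit.py <<'E'
from h import *
from scipy.optimize import least_squares
S=cams.capture("scene");T=cams.capture("top")
fa=lambda l:np.array(l)/2.7+[190,100]; fb=lambda l:np.array(l)/3.2+[200,130]
cor=np.array([[95,125,18],[95,-125,18],[-95,-125,18],[-95,125,18]])
bt=fb([(376,163),(643,210),(611,416),(334,368)])
bs=fa([(120,347),(357,465),(448,298)]) 
# scene: +y is which side -> indices found below
def W(q,P): return np.asarray(P,float)@frame(q[2]).T+[q[0],q[1],q[3]]
def res(q):
    r=[proj(T,W(q,cor))-bt, proj(S,W(q,cor[[1,0,3]]))-bs]
    return np.vstack(r).ravel()
best=least_squares(res,[550,-40,-.15,0]); q=best.x
print(q,best.cost); print(res(q).reshape(-1,2).round(1))
# paddles: top tip corners
import cv2
for n,p in (("s",S),("t",T)):
    im=cv2.resize(p["pixels"][:,:,::-1],None,fx=3,fy=3,interpolation=2).copy()
    for k in range(8):
        P=[paddle(k*np.pi/4,120,-32),paddle(k*np.pi/4,120,32),paddle(k*np.pi/4,90,32),paddle(k*np.pi/4,90,-32)]
        uv=((proj(p,W(q,np.array(P)+[0,0,190]))+.5)*3).astype(int)
        cv2.polylines(im,[uv],True,(0,255,0) if k else (0,0,255),1)
    c=((proj(p,W(q,cor))+.5)*3).astype(int); cv2.polylines(im,[c],True,(255,0,0),1)
    x,y,w,h=(210,110,170,180) if n=="s" else (290,160,135,110)
    cv2.imwrite(f"pics/fit_{n}.png",im[y*3:(y+h)*3,x*3:(x+w)*3])
a=cv2.imread("pics/fit_s.png");b=cv2.imread("pics/fit_t.png");b=cv2.copyMakeBorder(b,0,a.shape[0]-b.shape[0],0,0,0)
o=np.hstack([a,b]);o=cv2.resize(o,(800,int(o.shape[0]*800/o.shape[1])));cv2.imwrite("pics/fit.png",o)
E
python3 fit.py
```

```text
[ 5.40329910e+02 -9.07329915e-01 -1.59841293e-01 -1.02145971e+01] 3.6797444277364306
[[-0.9  0.4]
 [-1.   0.1]
 [-0.8  0. ]
 [ 0.5 -0.4]
 [-1.2  0. ]
 [-0.3 -1.4]
 [-0.3  0.8]]
```

View pics/fit.png

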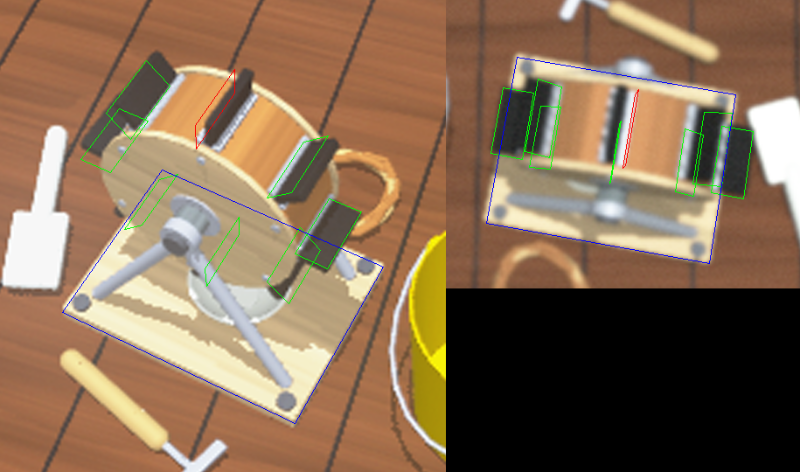

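The base fits to within about 1.5 px. The paddles are rotated by some phase, with the top paddle towards +y of my zero. I'll fit that phase and refine the pose against the dark rubber pixels.

```bash
cat > phase.py <<'E'
from h import *
import cv2,sys
from scipy.optimize import minimize
cor=np.array([[95,125,18],[95,-125,18],[-95,-125,18],[-95,125,18]],float)
bt=np.array([(376,163),(643,210),(611,416),(334,368)])/3.2+[200,130]-.3
def dark(p):
    m=(p["pixels"].max(2)<75)
    r=max(spotter.silhouettes("drum",p),key=lambda r:r["p"])["rect"]; b=np.zeros_like(m); l,t,R,B=map(int,r)
    b[t-6:B+6,l-6:R+6]=1; return m&b
def W(q,P): return np.asarray(P,float)@frame(q[2]).T+[q[0],q[1],q[3]]
def hulls(p,q,ph,ks):
    s=8; im=np.zeros((400*2,640*2),np.uint8)
    for k in ks:
        a=ph+k*np.pi/4; e=np.array([0,-np.sin(a),np.cos(a)]); t=np.array([0,np.cos(a),np.sin(a)])
        P=[e*r+t*h+[x,0,190] for r in (94,120) for h in(-5,5) for x in(-32,32)]
        uv=((proj(p,W(q,P))+.5)*2); cv2.fillConvexPoly(im,cv2.convexHull((uv*s).astype(np.int32)),255,shift=3)
    return cv2.resize(im,(640,400),interpolation=cv2.INTER_AREA)/255.
def fit(pics,x0,free_pose=True,verbose=True):
    D=[dark(p).astype(float) for p in pics]
    def cost(v):
        q=[*v[:3],0]; c=0
        for p,d,side in zip(pics,D,("s","t")):
            ks=[k for k in range(-4,4) if abs((v[3]+k*np.pi/4))<(1.25 if side=="s" else 1.7)]
            h=hulls(p,q,v[3],ks); c+=1-np.minimum(h,d).sum()/np.maximum(h,d).sum()
        return c
    if free_pose:
        best=None
        for ph in np.arange(-.4,.4,.1):
            r=minimize(lambda v:cost([v[0],v[1],v[2]/500,v[3]/100]),[x0[0],x0[1],x0[2]*500,ph*100],method="Nelder-Mead",options=dict(initial_simplex=np.array([[x0[0],x0[1],x0[2]*500,ph*100]]+[[x0[0]+6*(i==0),x0[1]+6*(i==1),x0[2]*500+12*(i==2),ph*100+6*(i==3)] for i in range(4)]),maxiter=150))
            if best is None or r.fun<best.fun: best=r
        return [*best.x[:2],best.x[2]/500,best.x[3]/100],best.fun
    return min((cost([*x0,ph]),ph) for ph in np.arange(-.4,.4,.01))
if __name__=="__main__":
    S=cams.capture("scene");T=cams.capture("top")
    v,c=fit([S,T],[540,-2,-.16]); print(v,c)
    print(fit([S],v[:3],False),fit([T],v[:3],False)); print((proj(T,W([*v[:3],0],cor))-bt).round(1))
    o=[]
    for p,b in((S,(225,115,140,110)),(T,(295,175,125,80))):
        d=dark(p);h=hulls(p,[*v[:3],0],v[3],range(-2,3)); im=np.dstack([h*255,p["pixels"][:,:,1]*.7,d*255.])
        x,y,w,H=b;o.append(cv2.resize(im[y:y+H,x:x+w],(400,int(400*H/w))))
    o[1]=cv2.copyMakeBorder(o[1],0,o[0].shape[0]-o[1].shape[0],0,0,0)
    cv2.imwrite("pics/ph.png",np.hstack(o))
E
python3 phase.py
```

```text
[np.float64(540.6915696796458), np.float64(0.28393634217559405), np.float64(-0.18458834324530687), np.float64(-0.12596664950341793)] 1.2405783064176066
(np.float64(0.9398002544834706), np.float64(-0.11999999999999977)) (np.float64(0.5073636396982405), np.float64(-0.1499999999999998))
[[-0.2 -1. ]
 [ 0.2  1. ]
 [-1.4  1.1]
 [-0.5 -1.5]][ WARN:0@26.637] global loadsave.cpp:1063 imwrite_ Unsupported depth image for selected encoder is fallbacked to CV_8U.
```

View pics/ph.png

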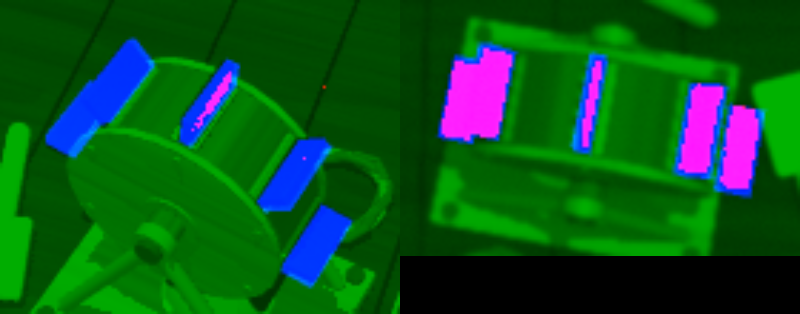

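The overlay lies right on the paddles in both views; only my darkness threshold was too tight. I'll loosen it and refit.

```bash
sed -i 's/max(2)<75/max(2)<88/' phase.py; python3 - <<'E'
from phase import *
S=cams.capture("scene");T=cams.capture("top")
for p in (S,T): print(np.percentile(p["pixels"].max(2)[hulls(p,[540.7,.3,-.18,0],-.126,range(-1,2))>.95],[5,25,50,75,95]))
v,c=fit([S,T],[540,-1,-.17]); print(v,c)
print(fit([S],v[:3],False),fit([T],v[:3],False)); print((proj(T,W([*v[:3],0],cor))-bt).round(1))
E
```

```text
[ 74.    78.    80.    83.   160.95]
[ 36.  41.  47.  82. 147.]
[np.float64(542.3047752234224), np.float64(0.0013803007696891988), np.float64(-0.16579129692643338), np.float64(-0.10194615646837496)] 0.6892890104128038
(np.float64(0.4466781369796854), np.float64(-0.09999999999999976)) (np.float64(0.4952584834223842), np.float64(-0.1399999999999998))
[[-0.8 -0.8]
 [-0.2 -0.5]
 [-0.5 -0.1]
 [ 0.1 -1.2]]
```

Call:
move_arm(increments=[0,0,-0.1,0,0,45,1,0,0,-0.1,0,0,45,1,0,0,-0.1,10,15,40,1,0,0,-0.1,20,30,30,1,0,0,-0.1,25,38,20,1,0,0,-0.064,25,38,10,1,0,0,0,25,38,0,1,0,0,0,25,38,0,1,0,0,0,25,38,0,1,0,0,0,25,38,0,1,0,0,0,25,38,0,1,0,0,0,25,38,0,1])

```text
time_s: 2.9
tcp_pos: [443.7, -156.4, 421.6]
tcp_rot: [[0.986, -0.166, 0.001], [-0.166, -0.986, -0.001], [0.001, 0.0, -1.0]]
wrist_force: [0.9, -0.4, -1.0]
opening: 85.5
finger_force: 0.0
```

Call:
move_arm(increments=[0,0,0,20,35,0,1,0,0,0,20,35,0,1,-0.054,0.009,0,20,35,0,1,-0.054,0.009,0,20,35,0,1,0,0,0,21,34,-20,1,0,0,0,0,0,-40,1,0,0,0,0,0,0,1])

```text
time_s: 3.6
tcp_pos: [539.4, 16.9, 352.7]
tcp_rot: [[0.987, -0.158, -0.037], [-0.161, -0.981, -0.11], [-0.019, 0.115, -0.993]]
wrist_force: [-0.3, -0.5, -0.9]
opening: 85.7
finger_force: 0.0
```

```bash
python3 - <<'E'
from h import *; import cv2
print(arm.read_state()["qpos"].round(2),arm.read_state()["tcp_pos"].round(1))
p=cams.capture("wrist");cv2.imwrite("pics/w1.png",p["pixels"][:,:,::-1])
v=(542.3,0,-.166)
for y in(5,-5): print(proj(p,[frame(v[2])@(paddle(-.11,120,x)+[0,y,0])+[542.3,0,190] for x in(-32,32)]).round())
E
```

```text
[ 0.14  0.32 -0.39  1.23  0.22  1.67 -1.95] [539.4  16.9 352.7]
[[308. 261.]
 [308. 161.]]
[[324. 260.]
 [325. 160.]]
```

View pics/w1.png

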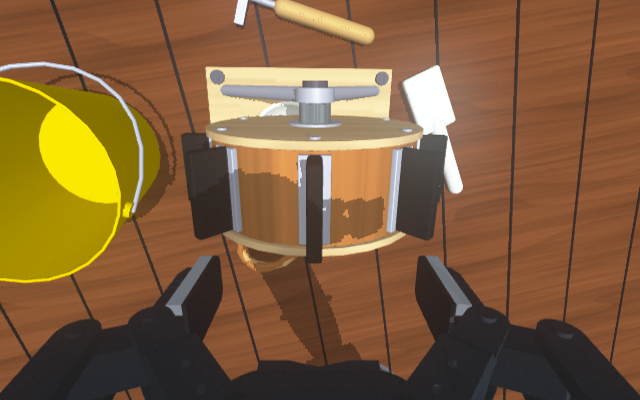

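The paddle's outer edge shows at columns 306-323, rows 155-262, within 2 px of the prediction. So I can go down and grip.

Call:
move_arm(increments=[0,-0.018,0,3,-2,-22,1,0,0,0,1,-2,-22,1,0,0,0,0,-1,-21,1,0,0,0,0,0,0,0,0,0,0,0,0,0,-0.9,0,0,0,0,0,0,-0.9,0,0,0,0,0,0,-0.9,0,0,0,0,0,0,-0.9,0,0,0,0,0,0,-0.9,0,0,0,0,0,0,-0.9], squeeze=30)

```text
time_s: 4.65
tcp_pos: [548.7, 11.4, 297.4]
tcp_rot: [[0.986, -0.166, 0.002], [-0.165, -0.98, -0.107], [0.02, 0.106, -0.994]]
wrist_force: [0.4, 0.3, 4.3]
opening: 8.9
finger_force: 33.4
```

```bash
python3 - <<'E'
from h import *
s=arm.read_state();print({k:np.round(s[k],2) for k in("time_s","tcp_pos","wrist_force","torque","opening","finger_force","qpos")})
E
```

```text
{'time_s': np.float64(4.65), 'tcp_pos': array([548.71,  11.39, 297.45]), 'wrist_force': array([0.41, 0.29, 4.29]), 'torque': array([ 0.19, -0.01, -0.  ]), 'opening': np.float64(8.88), 'finger_force': np.float64(33.41), 'qpos': array([ 0.16,  0.31, -0.39,  1.38,  0.22,  1.5 , -1.97])}
```

```bash
cat > plan.py <<'E'
from h import *
import json,os
A=np.array([542.3,0,190.]);YAW=-.166;Fm=frame(YAW)
def now(s=None):
    s=s or arm.read_state(); d=Fm.T@(s["tcp_pos"]-A); z=-(Fm.T@s["tcp_rot"][:,2])
    return s,d,np.hypot(d[1],d[2]),np.arctan2(-d[1],d[2]),np.arctan2(-z[1],z[2])
def rows(a,b,n,r,g=-.9):
    ph=np.linspace(a,b,n+1); P=np.array([Fm@paddle(x,r,0) for x in ph]); rv=Fm@[ (b-a)/n,0,0]
    print(", ".join(f"{rv[0]:.3f}, {rv[1]:.3f}, 0, {d[0]:.1f}, {d[1]:.1f}, {d[2]:.1f}, {g}" for d in np.diff(P,axis=0)))
def feel(tag=""):
    s,d,r,phi,tilt=now(); F=Fm.T@s["wrist_force"];M=Fm.T@s["torque"]
    t=np.cross(d/1000,F)[0]
    rec=dict(tag=tag,t=round(float(s["time_s"]),2),d=d.round(1).tolist(),r=round(r,1),phi=round(phi,3),tilt=round(tilt,3),F=F.round(2).tolist(),M=M.round(3).tolist(),rxF=round(t,3),tau=round(-(t+M[0]),3),ff=round(float(s["finger_force"]),1))
    print(rec); open("log.jsonl","a").write(json.dumps(rec)+"\n")
E
python3 - <<'E'
from plan import *
feel("start"); r=107
rows(-.11,.34,8,r);rows(.34,.79,8,r)
E
```

```text
{'tag': 'start', 't': 4.65, 'd': [4.4, 12.3, 107.4], 'r': np.float64(108.2), 'phi': np.float64(-0.114), 'tilt': np.float64(-0.106), 'F': [0.35, 0.35, 4.29], 'M': [0.185, 0.02, -0.005], 'rxF': np.float64(0.015), 'tau': np.float64(-0.2), 'ff': 33.4}
0.055, -0.009, 0, -1.0, -5.9, 0.5, -0.9, 0.055, -0.009, 0, -1.0, -5.9, 0.2, -0.9, 0.055, -0.009, 0, -1.0, -5.9, -0.2, -0.9, 0.055, -0.009, 0, -1.0, -5.9, -0.5, -0.9, 0.055, -0.009, 0, -1.0, -5.9, -0.9, -0.9, 0.055, -0.009, 0, -1.0, -5.8, -1.2, -0.9, 0.055, -0.009, 0, -1.0, -5.7, -1.5, -0.9, 0.055, -0.009, 0, -0.9, -5.6, -1.8, -0.9
0.055, -0.009, 0, -0.9, -5.5, -2.2, -0.9, 0.055, -0.009, 0, -0.9, -5.4, -2.5, -0.9, 0.055, -0.009, 0, -0.9, -5.3, -2.8, -0.9, 0.055, -0.009, 0, -0.9, -5.1, -3.1, -0.9, 0.055, -0.009, 0, -0.8, -4.9, -3.4, -0.9, 0.055, -0.009, 0, -0.8, -4.7, -3.6, -0.9, 0.055, -0.009, 0, -0.8, -4.5, -3.9, -0.9, 0.055, -0.009, 0, -0.7, -4.3, -4.2, -0.9
```

Call:
move_arm(increments=[0.055,-0.009,0,-1,-5.9,0.5,-0.9,0.055,-0.009,0,-1,-5.9,0.2,-0.9,0.055,-0.009,0,-1,-5.9,-0.2,-0.9,0.055,-0.009,0,-1,-5.9,-0.5,-0.9,0.055,-0.009,0,-1,-5.9,-0.9,-0.9,0.055,-0.009,0,-1,-5.8,-1.2,-0.9,0.055,-0.009,0,-1,-5.7,-1.5,-0.9,0.055,-0.009,0,-1,-5.6,-1.8,-0.9])

```text
time_s: 5.45
tcp_pos: [541.2, -32.7, 292.7]
tcp_rot: [[0.985, -0.154, 0.074], [-0.17, -0.928, 0.332], [0.018, -0.339, -0.94]]
wrist_force: [1.3, 4.0, 1.5]
opening: 8.7
finger_force: 33.0
```

```bash
python3 -c "
from plan import *
feel('+')"
```

```text
{'tag': '+', 't': 5.45, 'd': [4.4, -32.4, 102.7], 'r': np.float64(107.7), 'phi': np.float64(0.306), 'tilt': np.float64(0.346), 'F': [0.61, 4.19, 1.48], 'M': [0.724, -0.168, -0.14], 'rxF': np.float64(-0.478), 'tau': np.float64(-0.247), 'ff': 33.0}
```

Call:
move_arm(increments=[0.055,-0.009,0,-0.9,-5.5,-2.2,-0.9,0.055,-0.009,0,-0.9,-5.4,-2.5,-0.9,0.055,-0.009,0,-0.9,-5.3,-2.8,-0.9,0.055,-0.009,0,-0.9,-5.1,-3.1,-0.9,0.055,-0.009,0,-0.8,-4.9,-3.4,-0.9,0.055,-0.009,0,-0.8,-4.7,-3.6,-0.9,0.055,-0.009,0,-0.8,-4.5,-3.9,-0.9,0.055,-0.009,0,-0.7,-4.3,-4.2,-0.9])

```text
time_s: 6.25
tcp_pos: [534.2, -74.4, 266.7]
tcp_rot: [[0.984, -0.117, 0.133], [-0.177, -0.694, 0.698], [0.01, -0.71, -0.704]]
wrist_force: [0.7, 2.3, 2.9]
opening: 9.0
finger_force: 33.0
```

```bash
python3 -c "
from plan import *
feel('+');s,d,r,p,t=now();print(s['qpos'].round(2));rows(.79,.34,6,107)"
```

```text
{'tag': '+', 't': 6.25, 'd': [4.3, -74.8, 76.7], 'r': np.float64(107.1), 'phi': np.float64(0.772), 'tilt': np.float64(0.79), 'F': [0.33, 2.37, 2.87], 'M': [0.097, -0.134, -0.071], 'rxF': np.float64(-0.396), 'tau': np.float64(0.299), 'ff': 33.0}
[ 0.83  0.46 -0.38  1.51 -0.59  1.48 -1.13]
-0.074, 0.012, 0, 1.0, 5.8, 5.5, -0.9, -0.074, 0.012, 0, 1.0, 6.2, 5.0, -0.9, -0.074, 0.012, 0, 1.1, 6.5, 4.5, -0.9, -0.074, 0.012, 0, 1.1, 6.8, 4.0, -0.9, -0.074, 0.012, 0, 1.2, 7.1, 3.5, -0.9, -0.074, 0.012, 0, 1.2, 7.4, 3.0, -0.9
```

Call:
move_arm(increments=[0,0,0,0,0,0,-0.35,0,0,0,0,0,0,-0.35,0,0,0,0,0,0,-0.35,0,0,0,0,0,0,-0.35])

```text
time_s: 6.65
tcp_pos: [533.5, -74.4, 265.8]
tcp_rot: [[0.984, -0.118, 0.131], [-0.176, -0.698, 0.694], [0.009, -0.706, -0.708]]
wrist_force: [0.5, 0.4, 0.1]
opening: 28.1
finger_force: 0.0
```

```bash
python3 -c "
from plan import *
feel('free');print(arm.read_state()['opening']);rows(.79,.39,6,104,-.35);rows(.39,-.06,6,104,-.35)"
```

```text
{'tag': 'free', 't': 6.65, 'd': [3.6, -74.8, 75.8], 'r': np.float64(106.5), 'phi': np.float64(0.779), 'tilt': np.float64(0.784), 'F': [0.43, 0.43, 0.09], 'M': [-0.721, 0.004, -0.049], 'rxF': np.float64(-0.04), 'tau': np.float64(0.761), 'ff': 0.0}
28.103149804383413
-0.066, 0.011, 0, 0.8, 5.0, 4.8, -0.35, -0.066, 0.011, 0, 0.9, 5.3, 4.4, -0.35, -0.066, 0.011, 0, 0.9, 5.6, 4.0, -0.35, -0.066, 0.011, 0, 1.0, 5.8, 3.7, -0.35, -0.066, 0.011, 0, 1.0, 6.0, 3.3, -0.35, -0.066, 0.011, 0, 1.0, 6.2, 2.8, -0.35
-0.074, 0.012, 0, 1.2, 7.2, 2.7, -0.35, -0.074, 0.012, 0, 1.2, 7.4, 2.1, -0.35, -0.074, 0.012, 0, 1.3, 7.5, 1.6, -0.35, -0.074, 0.012, 0, 1.3, 7.6, 1.0, -0.35, -0.074, 0.012, 0, 1.3, 7.7, 0.4, -0.35, -0.074, 0.012, 0, 1.3, 7.7, -0.2, -0.35
```

The free reading gives the tool's own gravity moment, about 1.02·sin(tilt) N m. Next I'll sweep with the fingers loosely straddling the paddle, so only a plain push acts.

Call:
move_arm(increments=[-0.066,0.011,0,0.8,5,4.8,-0.35,-0.066,0.011,0,0.9,5.3,4.4,-0.35,-0.066,0.011,0,0.9,5.6,4,-0.35,-0.066,0.011,0,1,5.8,3.7,-0.35,-0.066,0.011,0,1,6,3.3,-0.35,-0.066,0.011,0,1,6.2,2.8,-0.35])

```text
time_s: 7.25
tcp_pos: [538.3, -44.4, 287.5]
tcp_rot: [[0.984, -0.159, 0.076], [-0.176, -0.917, 0.358], [0.013, -0.366, -0.93]]
wrist_force: [-1.4, -4.2, -4.9]
opening: 27.9
finger_force: 2.4
```

```bash
cat >> plan.py <<'E'
def push(tag):
    s,d,r,phi,tilt=now(); F=Fm.T@s["wrist_force"]; M=(Fm.T@s["torque"])[0]+1.02*np.sin(tilt)
    T=-np.cross(d/1000,F)[0]; ft=F[1]*np.cos(tilt)+F[2]*np.sin(tilt); fr=-F[1]*np.sin(tilt)+F[2]*np.cos(tilt)
    rec=dict(tag=tag,t=round(float(s["time_s"]),2),r=round(r,1),phi=round(phi,3),tilt=round(tilt,3),Ft=round(ft,2),Fr=round(fr,2),T=round(T,3),Mc=round(M,3),L=round(M/ft,3),ff=round(float(s["finger_force"]),1))
    print({k:(float(v) if k!="tag" else v) for k,v in rec.items()}); open("push.jsonl","a").write(json.dumps(rec)+"\n")
E
python3 -c "
from plan import *
push('-')"
```

```text
{'tag': '-', 't': 7.25, 'r': 107.2, 'phi': 0.427, 'tilt': 0.375, 'Ft': -5.82, 'Fr': -2.97, 'T': -0.639, 'Mc': -1.135, 'L': 0.195, 'ff': 2.4}
```

Call:
move_arm(increments=[-0.074,0.012,0,1.2,7.2,2.7,-0.35,-0.074,0.012,0,1.2,7.4,2.1,-0.35,-0.074,0.012,0,1.3,7.5,1.6,-0.35,-0.074,0.012,0,1.3,7.6,1,-0.35,-0.074,0.012,0,1.3,7.7,0.4,-0.35,-0.074,0.012,0,1.3,7.7,-0.2,-0.35])

```text
time_s: 7.85
tcp_pos: [546.0, 0.8, 297.5]
tcp_rot: [[0.985, -0.17, 0.006], [-0.169, -0.983, -0.077], [0.019, 0.075, -0.997]]
wrist_force: [-3.1, -4.9, 1.3]
opening: 27.9
finger_force: 2.4
```

```bash
python3 -c "
from plan import *
push('-');rows(-.06,-.41,5,105,-.35);rows(-.41,-.76,5,105,-.35)"
```

```text
{'tag': '-', 't': 7.85, 'r': 107.5, 'phi': -0.013, 'tilt': -0.075, 'Ft': -5.39, 'Fr': 0.91, 'T': -0.572, 'Mc': -1.059, 'L': 0.196, 'ff': 2.4}
-0.069, 0.012, 0, 1.2, 7.2, -0.7, -0.35, -0.069, 0.012, 0, 1.2, 7.1, -1.2, -0.35, -0.069, 0.012, 0, 1.2, 7.0, -1.7, -0.35, -0.069, 0.012, 0, 1.2, 6.9, -2.2, -0.35, -0.069, 0.012, 0, 1.1, 6.7, -2.7, -0.35
-0.069, 0.012, 0, 1.1, 6.5, -3.2, -0.35, -0.069, 0.012, 0, 1.1, 6.3, -3.6, -0.35, -0.069, 0.012, 0, 1.0, 6.0, -4.1, -0.35, -0.069, 0.012, 0, 1.0, 5.7, -4.5, -0.35, -0.069, 0.012, 0, 0.9, 5.4, -4.9, -0.35
```

Call:
move_arm(increments=[-0.069,0.012,0,1.2,7.2,-0.7,-0.35,-0.069,0.012,0,1.2,7.1,-1.2,-0.35,-0.069,0.012,0,1.2,7,-1.7,-0.35,-0.069,0.012,0,1.2,6.9,-2.2,-0.35,-0.069,0.012,0,1.1,6.7,-2.7,-0.35])

```text
time_s: 8.35
tcp_pos: [552.5, 37.4, 290.0]
tcp_rot: [[0.987, -0.156, -0.05], [-0.163, -0.899, -0.407], [0.019, 0.41, -0.912]]
wrist_force: [-1.3, -3.0, 3.8]
opening: 27.7
finger_force: 2.0
```

```bash
python3 -c "
from plan import *
push('-')"
```

```text
{'tag': '-', 't': 8.35, 'r': 107.2, 'phi': -0.368, 'tilt': -0.422, 'Ft': -4.48, 'Fr': 2.13, 'T': -0.467, 'Mc': -0.949, 'L': 0.212, 'ff': 2.0}
```

Call:
move_arm(increments=[-0.069,0.012,0,1.1,6.5,-3.2,-0.35,-0.069,0.012,0,1.1,6.3,-3.6,-0.35,-0.069,0.012,0,1,6,-4.1,-0.35,-0.069,0.012,0,1,5.7,-4.5,-0.35,-0.069,0.012,0,0.9,5.4,-4.9,-0.35])

```text
time_s: 8.85
tcp_pos: [557.9, 68.8, 269.3]
tcp_rot: [[0.988, -0.122, -0.099], [-0.157, -0.708, -0.689], [0.014, 0.696, -0.718]]
wrist_force: [0.1, -1.7, 4.2]
opening: 27.6
finger_force: 1.7
```

```bash
python3 -c "
from plan import *
push('-');print(now()[0]['qpos'].round(2));rows(-.76,-.31,6,105,-.35);rows(-.31,.09,6,105,-.35);rows(.09,.49,6,105,-.35);rows(.49,.84,5,105,-.35)"
```

```text
{'tag': '-', 't': 8.85, 'r': 106.0, 'phi': -0.726, 'tilt': -0.77, 'Ft': -4.11, 'Fr': 1.81, 'T': -0.427, 'Mc': -0.71, 'L': 0.173, 'ff': 1.7}
[-0.34  0.63 -0.31  1.21  0.73  1.88 -2.36]
0.074, -0.012, 0, -1.0, -5.8, 5.2, -0.35, 0.074, -0.012, 0, -1.0, -6.2, 4.7, -0.35, 0.074, -0.012, 0, -1.1, -6.5, 4.3, -0.35, 0.074, -0.012, 0, -1.1, -6.8, 3.8, -0.35, 0.074, -0.012, 0, -1.2, -7.1, 3.2, -0.35, 0.074, -0.012, 0, -1.2, -7.3, 2.7, -0.35
0.066, -0.011, 0, -1.1, -6.6, 1.9, -0.35, 0.066, -0.011, 0, -1.1, -6.8, 1.5, -0.35, 0.066, -0.011, 0, -1.1, -6.8, 1.0, -0.35, 0.066, -0.011, 0, -1.2, -6.9, 0.5, -0.35, 0.066, -0.011, 0, -1.2, -6.9, 0.1, -0.35, 0.066, -0.011, 0, -1.2, -6.9, -0.4, -0.35
0.066, -0.011, 0, -1.1, -6.9, -0.9, -0.35, 0.066, -0.011, 0, -1.1, -6.8, -1.3, -0.35, 0.066, -0.011, 0, -1.1, -6.7, -1.8, -0.35, 0.066, -0.011, 0, -1.1, -6.5, -2.2, -0.35, 0.066, -0.011, 0, -1.1, -6.4, -2.7, -0.35, 0.066, -0.011, 0, -1.0, -6.2, -3.1, -0.35
0.069, -0.012, 0, -1.1, -6.3, -3.7, -0.35, 0.069, -0.012, 0, -1.0, -6.0, -4.1, -0.35, 0.069, -0.012, 0, -1.0, -5.7, -4.5, -0.35, 0.069, -0.012, 0, -0.9, -5.4, -4.9, -0.35, 0.069, -0.012, 0, -0.8, -5.0, -5.3, -0.35
```

Now the sweep in the + direction.

Call:
move_arm(increments=[0.074,-0.012,0,-1,-5.8,5.2,-0.35,0.074,-0.012,0,-1,-6.2,4.7,-0.35,0.074,-0.012,0,-1.1,-6.5,4.3,-0.35,0.074,-0.012,0,-1.1,-6.8,3.8,-0.35,0.074,-0.012,0,-1.2,-7.1,3.2,-0.35,0.074,-0.012,0,-1.2,-7.3,2.7,-0.35])

```text
time_s: 9.45
tcp_pos: [550.7, 33.3, 290.4]
tcp_rot: [[0.988, -0.152, -0.038], [-0.156, -0.941, -0.3], [0.01, 0.303, -0.953]]
wrist_force: [0.1, 4.5, -5.2]
opening: 27.6
finger_force: 2.5
```

```bash
python3 -c "
from plan import *
push('+')"
```

```text
{'tag': '+', 't': 9.45, 'r': 106.0, 'phi': -0.329, 'tilt': -0.307, 'Ft': 5.85, 'Fr': -3.56, 'T': 0.628, 'Mc': 1.144, 'L': 0.195, 'ff': 2.5}
```

Call:
move_arm(increments=[0.066,-0.011,0,-1.1,-6.6,1.9,-0.35,0.066,-0.011,0,-1.1,-6.8,1.5,-0.35,0.066,-0.011,0,-1.1,-6.8,1,-0.35,0.066,-0.011,0,-1.2,-6.9,0.5,-0.35,0.066,-0.011,0,-1.2,-6.9,0.1,-0.35,0.066,-0.011,0,-1.2,-6.9,-0.4,-0.35])

```text
time_s: 10.05
tcp_pos: [543.9, -7.6, 296.3]
tcp_rot: [[0.987, -0.159, 0.027], [-0.161, -0.983, 0.089], [0.012, -0.092, -0.996]]
wrist_force: [-0.1, 4.5, -2.7]
opening: 28.0
finger_force: 2.1
```

```bash
python3 -c "
from plan import *
push('+')"
```

```text
{'tag': '+', 't': 10.05, 'r': 106.5, 'phi': 0.068, 'tilt': 0.093, 'Ft': 4.12, 'Fr': -3.07, 'T': 0.446, 'Mc': 0.985, 'L': 0.239, 'ff': 2.1}
```

Call:
move_arm(increments=[0.066,-0.011,0,-1.1,-6.9,-0.9,-0.35,0.066,-0.011,0,-1.1,-6.8,-1.3,-0.35,0.066,-0.011,0,-1.1,-6.7,-1.8,-0.35,0.066,-0.011,0,-1.1,-6.5,-2.2,-0.35,0.066,-0.011,0,-1.1,-6.4,-2.7,-0.35,0.066,-0.011,0,-1,-6.2,-3.1,-0.35])

```text
time_s: 10.65
tcp_pos: [537.4, -48.0, 285.2]
tcp_rot: [[0.986, -0.141, 0.087], [-0.165, -0.87, 0.465], [0.011, -0.473, -0.881]]
wrist_force: [-1.0, 4.9, -0.4]
opening: 28.0
finger_force: 1.7
```

```bash
python3 -c "
from plan import *
push('+')"
```

```text
{'tag': '+', 't': 10.65, 'r': 106.7, 'phi': 0.468, 'tilt': 0.492, 'Ft': 3.93, 'Fr': -2.6, 'T': 0.425, 'Mc': 0.789, 'L': 0.201, 'ff': 1.7}
```

Call:
move_arm(increments=[0.069,-0.012,0,-1.1,-6.3,-3.7,-0.35,0.069,-0.012,0,-1,-6,-4.1,-0.35,0.069,-0.012,0,-1,-5.7,-4.5,-0.35,0.069,-0.012,0,-0.9,-5.4,-4.9,-0.35,0.069,-0.012,0,-0.8,-5,-5.3,-0.35])

```text
time_s: 11.15
tcp_pos: [532.7, -77.7, 262.8]
tcp_rot: [[0.986, -0.105, 0.133], [-0.169, -0.658, 0.734], [0.011, -0.746, -0.666]]
wrist_force: [0.2, 3.6, 1.8]
opening: 27.9
finger_force: 1.3
```

```bash
cat > est.py <<'E'
import json,numpy as np
from scipy.optimize import least_squares
D=[json.loads(l) for l in open("push.jsonl")]
sg=np.array([1. if d["tag"][0]=="+" else -1 for d in D]);T=np.array([d["T"] for d in D])
ph=np.array([d["phi"] for d in D])-sg*0.19+np.array([d.get("off",0) for d in D])   # paddle lags the tool: half gap (9mm)+bend
# drum torque needed: sg*C + A*sin(s0+ph) , stone angle from DOWN = s0+ph (same sense)
X=np.c_[sg,np.sin(ph),np.cos(ph)];c,*_=np.linalg.lstsq(X,T,rcond=None)
cov=np.linalg.inv(X.T@X)
A=np.hypot(c[1],c[2]);print("C",c[0].round(3),"A",A.round(3),"stone from down at ph=0:",np.arctan2(c[2],c[1]).round(3),"res",(T-X@c).round(3))
for C in(.40,.45):
  for Af in(.25,.285,.32):
    r=min((least_squares(lambda v:sg*C+Af*np.sin(v[0]+ph)-T,[s]) for s in(-2,0,2)),key=lambda r:r.cost);print(C,Af,np.angle(np.exp(1j*r.x[0])).round(3),r.cost.round(5))
E
python3 -c "
from plan import *
push('+')"; python3 est.py
```

```text
{'tag': '+', 't': 11.15, 'r': 106.8, 'phi': 0.821, 'tilt': 0.841, 'Ft': 3.75, 'Fr': -1.45, 'T': 0.403, 'Mc': 0.555, 'L': 0.148, 'ff': 1.3}
C 0.505 A 0.2 stone from down at ph=0: -3.038 res [-0.002 -0.011  0.023 -0.006  0.042 -0.063 -0.006  0.032]
0.4 0.25 -3.06 0.05073
0.4 0.285 -3.073 0.05457
0.4 0.32 -3.084 0.06005
0.45 0.25 -3.061 0.01815
0.45 0.285 -3.074 0.02167
0.45 0.32 -3.084 0.02684
```

The push data say the stone is near the top, roughly under this paddle, so about half a turn is needed. I'll push this paddle further in +, then check the drum's phase with the cameras.

```bash
python3 -c "
from plan import *
rows(.84,1.12,5,106,-.35)"
```

```text
0.055, -0.009, 0, -0.6, -3.8, -4.5, -0.35, 0.055, -0.009, 0, -0.6, -3.5, -4.7, -0.35, 0.055, -0.009, 0, -0.5, -3.3, -4.9, -0.35, 0.055, -0.009, 0, -0.5, -3.0, -5.1, -0.35, 0.055, -0.009, 0, -0.5, -2.7, -5.3, -0.35
```

Call:
move_arm(increments=[0.055,-0.009,0,-0.7,-3.8,-4.4,-0.35,0.055,-0.009,0,-0.6,-3.6,-4.7,-0.35,0.055,-0.009,0,-0.6,-3.3,-4.9,-0.35,0.055,-0.009,0,-0.5,-3,-5,-0.35,0.055,-0.009,0,-0.5,-2.8,-5.1,-0.35])

```text
time_s: 11.65
tcp_pos: [530.0, -94.7, 238.3]
tcp_rot: [[0.985, -0.069, 0.158], [-0.172, -0.431, 0.886], [0.007, -0.9, -0.437]]
wrist_force: [-0.4, 2.6, 1.3]
opening: 27.5
finger_force: 1.1
```

```bash
cat > look.py <<'E'
from phase import *
def dphase(names=("scene","top"),skip=True):
    ps=[cams.capture(n) for n in names]
    out=[]
    for n,p in zip(names,ps):
        d=dark(p).astype(float); sc=[]
        for ph in np.arange(-.4,.39,.01):
            h=hulls(p,[542.3,0,-.166,0],ph,[k for k in range(-4,4) if abs(ph+k*np.pi/4)<1.25])
            sc.append(((h*d).sum()/h.sum(),round(float(ph),2)))   # robust to gripper pixels
        out.append(sorted(sc)[::-1][:3])
    print(out)
E
python3 -c "
from plan import *
from look import dphase
push('+');print(now()[0]['qpos'].round(2));dphase()
import cv2
p=cams.capture('scene');q=cams.capture('top');cv2.imwrite('pics/l1.png',np.hstack([cv2.resize(p['pixels'][60:260,200:400],(400,400)),cv2.resize(q['pixels'][130:290,270:430],(400,400))])[:,:,::-1])"
```

```text
{'tag': '+', 't': 11.65, 'r': 107.0, 'phi': 1.102, 'tilt': 1.119, 'Ft': 2.24, 'Fr': -1.68, 'T': 0.243, 'Mc': 0.467, 'L': 0.208, 'ff': 1.1}
[ 0.97  0.68 -0.43  1.51 -0.73  1.56 -0.95]
[[(np.float64(0.7362620886123398), 0.23), (np.float64(0.733867393338477), 0.21), (np.float64(0.733590511521665), 0.22)], [(np.float64(0.6690759689540673), 0.26), (np.float64(0.6675149301208776), 0.25), (np.float64(0.6662897457012574), 0.27)]]
```

View pics/l1.png

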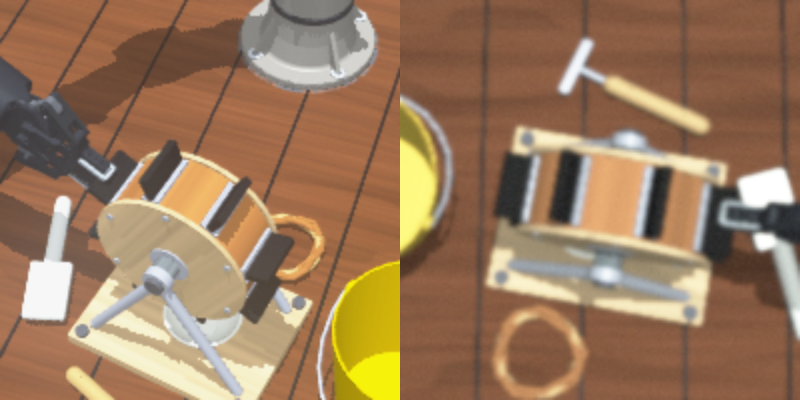

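The camera puts the phase at 0.23, so the pushed paddle stands at about 1.015 and lags the tool by about 0.09. I'll refine the estimate with that and plan the change to another paddle.

```bash
sed -i 's/^ph=.*/ph=np.array([d["phi"]-s*.07-.011*d["Ft"]+d.get("off",0) for d,s in zip(D,sg)])/' est.py; python3 est.py; python3 - <<'E'
from plan import *
# retract radially from phi 1.11 by 45, arc r=152 to -.555, insert
e=lambda a:Fm@paddle(a,1,0)
print((e(1.11)*45).round(1)); rows(1.11,-.555,12,152,0); print((-e(-.555)*45).round(1))
E
```

```text
C 0.513 A 0.232 stone from down at ph=0: -3.037 res [ 0.017 -0.008  0.012 -0.027  0.034 -0.053  0.015  0.059 -0.061]
0.4 0.25 -3.076 0.06666
0.4 0.285 -3.097 0.07515
0.4 0.32 -3.114 0.0862
0.45 0.25 -3.064 0.02599
0.45 0.285 -3.085 0.03189
0.45 0.32 -3.102 0.04035
[ -6.7 -39.8  20. ]
-0.137, 0.023, 0, 1.8, 10.5, 18.2, 0, -0.137, 0.023, 0, 2.2, 12.9, 16.5, 0, -0.137, 0.023, 0, 2.5, 15.0, 14.6, 0, -0.137, 0.023, 0, 2.8, 16.9, 12.3, 0, -0.137, 0.023, 0, 3.1, 18.4, 9.8, 0, -0.137, 0.023, 0, 3.3, 19.5, 7.2, 0, -0.137, 0.023, 0, 3.4, 20.3, 4.4, 0, -0.137, 0.023, 0, 3.5, 20.7, 1.5, 0, -0.137, 0.023, 0, 3.5, 20.7, -1.5, 0, -0.137, 0.023, 0, 3.4, 20.3, -4.4, 0, -0.137, 0.023, 0, 3.3, 19.5, -7.2, 0, -0.137, 0.023, 0, 3.1, 18.4, -9.8, 0
[ -3.9 -23.4 -38.2]
```

Call:
move_arm(increments=[0,0,0,-3.4,-20,10,-0.2,0,0,0,-3.4,-20,10,0,-0.137,0.023,0,1.8,10.5,18.2,0,-0.137,0.023,0,2.2,12.9,16.5,0,-0.137,0.023,0,2.5,15,14.6,0,-0.137,0.023,0,2.8,16.9,12.3,0,-0.137,0.023,0,3.1,18.4,9.8,0,-0.137,0.023,0,3.3,19.5,7.2,0,-0.137,0.023,0,3.4,20.3,4.4,0,-0.137,0.023,0,3.5,20.7,1.5,0,-0.137,0.023,0,3.5,20.7,-1.5,0,-0.137,0.023,0,3.4,20.3,-4.4,0])

```text
time_s: 13.15
tcp_pos: [553.2, 40.5, 339.5]
tcp_rot: [[0.987, -0.16, -0.025], [-0.161, -0.948, -0.273], [0.02, 0.274, -0.962]]
wrist_force: [0.7, -0.2, -1.1]
opening: 42.4
finger_force: 0.0
```

Call:
move_arm(increments=[-0.137,0.023,0,3.3,19.5,-7.2,0,-0.137,0.023,0,3.1,18.4,-9.8,0,0,0,0,0,0,0,0])

```text
time_s: 13.45
tcp_pos: [556.9, 87.9, 312.1]
tcp_rot: [[0.99, -0.118, -0.075], [-0.14, -0.844, -0.518], [-0.002, 0.524, -0.852]]
wrist_force: [-1.0, 0.2, -1.1]
opening: 42.4
finger_force: 0.0
```

```bash
python3 -c "
from plan import *
from look import dphase
s,d,r,p,t=now();print(s['time_s'],d.round(1),r,p,t,s['tcp_rot'].round(3));dphase(('top',))
g=A+Fm@paddle(-.555,104,0);print((g-s['tcp_pos']).round(1))"
```

```text
13.45 [-1.000e-01  8.910e+01  1.221e+02] 151.15545539771867 -0.6302935219455663 -0.5513389889649478 [[ 0.99  -0.118 -0.075]
 [-0.14  -0.844 -0.518]
 [-0.002  0.524 -0.852]]
[[(np.float64(0.7653577629197296), 0.26), (np.float64(0.7645863689535577), 0.25), (np.float64(0.7644858511244126), 0.27)]]
[ -5.5 -33.8 -33.7]
```

```bash
python3 -c "
from plan import *
rows(-.55,.35,12,105,-.35);rows(.35,1.1,12,105,-.35)"
```

```text
0.074, -0.012, 0, -1.1, -6.8, 3.9, -0.35, 0.074, -0.012, 0, -1.2, -7.0, 3.3, -0.35, 0.074, -0.012, 0, -1.2, -7.3, 2.8, -0.35, 0.074, -0.012, 0, -1.2, -7.4, 2.2, -0.35, 0.074, -0.012, 0, -1.3, -7.6, 1.7, -0.35, 0.074, -0.012, 0, -1.3, -7.7, 1.1, -0.35, 0.074, -0.012, 0, -1.3, -7.7, 0.5, -0.35, 0.074, -0.012, 0, -1.3, -7.8, -0.1, -0.35, 0.074, -0.012, 0, -1.3, -7.7, -0.7, -0.35, 0.074, -0.012, 0, -1.3, -7.7, -1.3, -0.35, 0.074, -0.012, 0, -1.3, -7.5, -1.9, -0.35, 0.074, -0.012, 0, -1.2, -7.4, -2.4, -0.35
0.062, -0.010, 0, -1.0, -6.0, -2.4, -0.35, 0.062, -0.010, 0, -1.0, -5.8, -2.8, -0.35, 0.062, -0.010, 0, -0.9, -5.7, -3.2, -0.35, 0.062, -0.010, 0, -0.9, -5.5, -3.5, -0.35, 0.062, -0.010, 0, -0.9, -5.2, -3.9, -0.35, 0.062, -0.010, 0, -0.8, -5.0, -4.2, -0.35, 0.062, -0.010, 0, -0.8, -4.7, -4.5, -0.35, 0.062, -0.010, 0, -0.7, -4.4, -4.8, -0.35, 0.062, -0.010, 0, -0.7, -4.1, -5.1, -0.35, 0.062, -0.010, 0, -0.6, -3.8, -5.3, -0.35, 0.062, -0.010, 0, -0.6, -3.5, -5.5, -0.35, 0.062, -0.010, 0, -0.5, -3.1, -5.8, -0.35
```

Call:
move_arm(increments=[0,0,0,-2,-16,-8,0,0,0,0,-2,-10,-14,0,0,0,0,-1,-8,-12,-0.35,0,0,0,0,0,0,-0.35,0,0,0,0,0,0,-0.35])

```text
time_s: 14.05
tcp_pos: [554.2, 40.9, 286.8]
tcp_rot: [[0.987, -0.145, -0.074], [-0.162, -0.839, -0.519], [0.013, 0.524, -0.852]]
wrist_force: [0.3, 0.7, 0.3]
opening: 28.1
finger_force: 0.0
```

```bash
python3 -c "
from plan import *
from look import dphase
s,d,r,p,t=now();print(d.round(1),r.round(1),p.round(3),t.round(3));dphase()
p=cams.capture('wrist')
import cv2;cv2.imwrite('pics/w2.png',p['pixels'][:,:,::-1])"
```

```text
[ 5.  42.3 96.8] 105.6 -0.412 -0.551
[[(np.float64(0.8319238855553992), 0.3), (np.float64(0.821626249184163), 0.29), (np.float64(0.8215383222145078), 0.33)], [(np.float64(0.7797863101740202), 0.33), (np.float64(0.7656294932995917), 0.34), (np.float64(0.7483592254698925), 0.35)]]
```

View pics/w2.png

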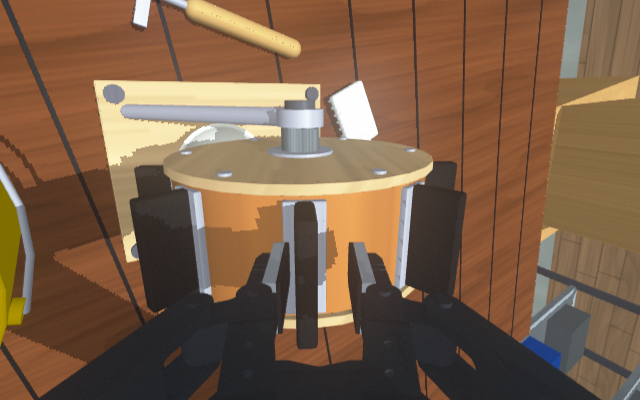

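The paddle stands between the fingers (columns 295-318, fingers at ~270 and 365), and the drum was nudged slightly to phase 0.31. Next I'll push on in +.

Call:
move_arm(increments=[0.07,-0.012,0,0,0,0,-0.35,0.07,-0.012,0,-1.3,-7.6,1.7,-0.35,0.074,-0.012,0,-1.3,-7.7,1.1,-0.35,0.074,-0.012,0,-1.3,-7.7,0.5,-0.35,0.074,-0.012,0,-1.3,-7.8,-0.1,-0.35,0.074,-0.012,0,-1.3,-7.7,-0.7,-0.35,0.074,-0.012,0,-1.3,-7.7,-1.3,-0.35,0.074,-0.012,0,-1.3,-7.5,-1.9,-0.35])

```text
time_s: 15.1
tcp_pos: [545.8, -9.1, 285.5]
tcp_rot: [[0.987, -0.162, 0.02], [-0.162, -0.986, 0.043], [0.013, -0.046, -0.999]]
wrist_force: [-0.7, 2.3, 1.6]
opening: 27.7
finger_force: 1.3
```

```bash
python3 -c "
from plan import *
push('+2')
s,d,r,p,t=now();rows(p,1.08,12,105,-.35)"
```

```text
{'tag': '+2', 't': 15.1, 'r': 95.9, 'phi': 0.088, 'tilt': 0.046, 'Ft': 2.26, 'Fr': 1.47, 'T': 0.222, 'Mc': 0.582, 'L': 0.258, 'ff': 1.3}
0.082, -0.014, 0, -1.4, -8.5, -1.1, -0.35, 0.082, -0.014, 0, -1.4, -8.4, -1.8, -0.35, 0.082, -0.014, 0, -1.4, -8.2, -2.5, -0.35, 0.082, -0.014, 0, -1.3, -8.0, -3.2, -0.35, 0.082, -0.014, 0, -1.3, -7.7, -3.9, -0.35, 0.082, -0.014, 0, -1.2, -7.3, -4.5, -0.35, 0.082, -0.014, 0, -1.2, -6.9, -5.1, -0.35, 0.082, -0.014, 0, -1.1, -6.5, -5.6, -0.35, 0.082, -0.014, 0, -1.0, -6.0, -6.2, -0.35, 0.082, -0.014, 0, -0.9, -5.5, -6.7, -0.35, 0.082, -0.014, 0, -0.8, -4.9, -7.1, -0.35, 0.082, -0.014, 0, -0.7, -4.3, -7.5, -0.35
```

Call:
move_arm(increments=[0.08,-0.014,0,-1.4,-8.5,3,-0.35,0.08,-0.014,0,-1.4,-8.4,2,-0.35,0.08,-0.014,0,-1.4,-8.2,-2,-0.35,0.08,-0.014,0,-1.3,-8,-3.2,-0.35,0.08,-0.014,0,-1.3,-7.7,-3.9,-0.35,0.08,-0.014,0,-1.2,-7.3,-4.5,-0.35])

```text
time_s: 15.7
tcp_pos: [537.3, -58.2, 276.6]
tcp_rot: [[0.986, -0.138, 0.097], [-0.168, -0.851, 0.498], [0.014, -0.507, -0.862]]
wrist_force: [0.5, 2.7, 0.1]
opening: 27.9
finger_force: 0.9
```

```bash
python3 -c "
from plan import *
push('+2')"
```

```text
{'tag': '+2', 't': 15.7, 'r': 104.3, 'phi': 0.592, 'tilt': 0.532, 'Ft': 2.42, 'Fr': -1.35, 'T': 0.243, 'Mc': 0.328, 'L': 0.136, 'ff': 0.9}
```

Call:
move_arm(increments=[0.08,-0.014,0,-1.2,-6.9,-5.1,-0.35,0.08,-0.014,0,-1.1,-6.5,-5.6,-0.35,0.08,-0.014,0,-1,-6,-6.2,-0.35,0.08,-0.014,0,-0.9,-5.5,-6.7,-0.35,0.08,-0.014,0,-0.8,-4.9,-7.1,-0.35,0.08,-0.014,0,-0.7,-4.3,-7.5,-0.35])

```text
time_s: 16.3
tcp_pos: [531.5, -92.7, 238.3]
tcp_rot: [[0.985, -0.08, 0.155], [-0.174, -0.518, 0.838], [0.014, -0.852, -0.524]]
wrist_force: [-0.3, 3.2, 0.9]
opening: 27.9
finger_force: 1.2
```

```bash
python3 -c "
from plan import *
from look import dphase
push('+2');dphase()"
```

```text
{'tag': '+2', 't': 16.3, 'r': 104.9, 'phi': 1.093, 'tilt': 1.019, 'Ft': 2.37, 'Fr': -2.21, 'T': 0.231, 'Mc': 0.569, 'L': 0.24, 'ff': 1.2}
[[(np.float64(0.7479931710359998), 0.21), (np.float64(0.7437659428347179), 0.2), (np.float64(0.743273722222907), 0.22)], [(np.float64(0.6657653339232966), 0.27), (np.float64(0.6654148145411859), 0.26), (np.float64(0.6644707554451929), 0.28)]]
```

```bash
python3 - <<'E'
import json
L=[json.loads(l) for l in open("push.jsonl")]
for d in L:
    if d["tag"]=="+2": d["off"]=1.571
open("push.jsonl","w").write("\n".join(map(json.dumps,L))+"\n")
E
python3 est.py
python3 - <<'E'
from plan import *
s,d,r,p,t=now();print(p,t)
print((Fm@paddle(p,45,0)).round(1)); rows(p,-.55,12,150,0)
E
```

```text
C 0.502 A 0.273 stone from down at ph=0: -3.132 res [ 0.01  -0.036 -0.03  -0.08   0.007 -0.066  0.021  0.081 -0.027 -0.007
 -0.02  -0.125]
0.4 0.25 -3.081 0.07183
0.4 0.285 -3.082 0.08493
0.4 0.32 -3.082 0.10319
0.45 0.25 -3.11 0.03074
0.45 0.285 -3.108 0.03702
0.45 0.32 -3.107 0.04846
1.11048894603792 1.0132939443628384
[ -6.7 -39.8  20. ]
-0.136, 0.023, 0, 1.7, 10.3, 17.9, 0, -0.136, 0.023, 0, 2.1, 12.7, 16.3, 0, -0.136, 0.023, 0, 2.5, 14.8, 14.4, 0, -0.136, 0.023, 0, 2.8, 16.6, 12.2, 0, -0.136, 0.023, 0, 3.0, 18.1, 9.7, 0, -0.136, 0.023, 0, 3.2, 19.2, 7.1, 0, -0.136, 0.023, 0, 3.4, 20.0, 4.3, 0, -0.136, 0.023, 0, 3.4, 20.4, 1.5, 0, -0.136, 0.023, 0, 3.4, 20.4, -1.4, 0, -0.136, 0.023, 0, 3.4, 20.0, -4.2, 0, -0.136, 0.023, 0, 3.2, 19.3, -7.0, 0, -0.136, 0.023, 0, 3.0, 18.1, -9.6, 0
```

Call:
move_arm(increments=[0,0,0,-3.4,-20,10,-0.2,0,0,0,-3.4,-20,10,0,-0.136,0.023,0,1.8,10.3,18,0,-0.136,0.023,0,2.1,12.7,16.3,0,-0.136,0.023,0,2.5,14.8,14.4,0,-0.136,0.023,0,2.8,16.6,12.2,0,-0.136,0.023,0,3,18.1,9.7,0,-0.136,0.023,0,3.2,19.2,7.1,0,-0.136,0.023,0,3.4,20,4.3,0,-0.136,0.023,0,3.4,20.4,1.5,0,-0.136,0.023,0,3.4,20.4,-1.4,0,-0.136,0.023,0,3.4,20,-4.2,0])

```text
time_s: 17.7
tcp_pos: [553.9, 42.1, 339.8]
tcp_rot: [[0.988, -0.152, -0.035], [-0.155, -0.921, -0.358], [0.022, 0.359, -0.933]]
wrist_force: [0.7, -1.6, -0.5]
opening: 42.7
finger_force: 0.0
```

Call:
move_arm(increments=[-0.136,0.023,0,3.2,19.3,-7,0,-0.08,0.013,0,3,18.1,-9.6,0,0,0,0,0,0,0,0,0,0,0,0,0,0,0,0,0,0,0,0,0,0])

```text
time_s: 18.2
tcp_pos: [559.9, 75.9, 320.7]
tcp_rot: [[0.988, -0.138, -0.074], [-0.156, -0.824, -0.545], [0.014, 0.55, -0.835]]
wrist_force: [0.6, 0.2, 0.3]
opening: 42.6
finger_force: 0.0
```

```bash
python3 -c "
from plan import *
from look import dphase
s,d,r,p,t=now();print(s['time_s'],r.round(1),p.round(3),t.round(3));dphase()
g=A+Fm@paddle(-.55,104,0);print((g-s['tcp_pos']).round(1))"
```

```text
18.2 152.1 -0.537 -0.582
[[(np.float64(0.8158634306939772), 0.3), (np.float64(0.8148579807928664), 0.29), (np.float64(0.8020740405677644), 0.28)], [(np.float64(0.7737472243770496), 0.26), (np.float64(0.7705042956699156), 0.27), (np.float64(0.767254294333737), 0.25)]]
[ -8.6 -22.3 -42.1]
```

Call:
move_arm(increments=[0,0,0,-3,-9,-14,0,0,0,0,-3,-8,-14,0,0.04,0,0,-2,-8,-11,-0.35,0,0,0,0,0,0,-0.35,0,0,0,0,0,0,-0.35])

```text
time_s: 18.9
tcp_pos: [551.8, 50.5, 280.2]
tcp_rot: [[0.988, -0.137, -0.078], [-0.157, -0.844, -0.512], [0.005, 0.518, -0.855]]
wrist_force: [-0.4, 0.6, 0.2]
opening: 27.6
finger_force: 0.0
```

```bash
python3 -c "
from plan import *
s,d,r,p,t=now();print(d.round(1),r.round(1),p.round(3),t.round(3),s['wrist_force'].round(1));rows(p,-.1,6,106,-.35);rows(-.1,.4,6,106,-.35);rows(.4,.9,6,106,-.35)"
```

```text
[ 1.  51.4 90.2] 103.9 -0.518 -0.544 [-0.4  0.6  0.2]
0.069, -0.012, 0, -1.1, -6.4, 3.4, -0.35, 0.069, -0.012, 0, -1.1, -6.7, 3.0, -0.35, 0.069, -0.012, 0, -1.1, -6.9, 2.5, -0.35, 0.069, -0.012, 0, -1.2, -7.0, 2.0, -0.35, 0.069, -0.012, 0, -1.2, -7.1, 1.5, -0.35, 0.069, -0.012, 0, -1.2, -7.2, 1.0, -0.35
0.082, -0.014, 0, -1.5, -8.7, 0.5, -0.35, 0.082, -0.014, 0, -1.5, -8.7, -0.2, -0.35, 0.082, -0.014, 0, -1.5, -8.7, -1.0, -0.35, 0.082, -0.014, 0, -1.4, -8.5, -1.7, -0.35, 0.082, -0.014, 0, -1.4, -8.4, -2.4, -0.35, 0.082, -0.014, 0, -1.4, -8.2, -3.1, -0.35
0.082, -0.014, 0, -1.3, -7.9, -3.8, -0.35, 0.082, -0.014, 0, -1.3, -7.5, -4.4, -0.35, 0.082, -0.014, 0, -1.2, -7.1, -5.0, -0.35, 0.082, -0.014, 0, -1.1, -6.7, -5.6, -0.35, 0.082, -0.014, 0, -1.0, -6.2, -6.2, -0.35, 0.082, -0.014, 0, -1.0, -5.7, -6.7, -0.35
```

Call:
move_arm(increments=[0.069,-0.012,0,-1.1,-6.4,4,-0.35,0.069,-0.012,0,-1.1,-6.7,3.5,-0.35,0.069,-0.012,0,-1.1,-6.9,3,-0.35,0.069,-0.012,0,-1.2,-7,2.5,-0.35,0.069,-0.012,0,-1.2,-7.1,2,-0.35,0.069,-0.012,0,-1.2,-7.2,1.5,-0.35])

```text
time_s: 19.5
tcp_pos: [545.1, 13.4, 296.6]
tcp_rot: [[0.988, -0.154, -0.007], [-0.154, -0.981, -0.118], [0.011, 0.117, -0.993]]
wrist_force: [0.2, 2.8, -3.4]
opening: 27.9
finger_force: 1.6
```

```bash
python3 -c "
from plan import *
push('+4')"
```

```text
{'tag': '+4', 't': 19.5, 'r': 107.4, 'phi': -0.127, 'tilt': -0.117, 'Ft': 3.17, 'Fr': -3.0, 'T': 0.344, 'Mc': 0.697, 'L': 0.22, 'ff': 1.6}
```

Call:
move_arm(increments=[0.08,-0.014,0,-1.5,-8.7,0.5,-0.35,0.08,-0.014,0,-1.5,-8.7,-0.2,-0.35,0.08,-0.014,0,-1.5,-8.7,-1,-0.35,0.08,-0.014,0,-1.4,-8.5,-1.7,-0.35,0.08,-0.014,0,-1.4,-8.4,-2.4,-0.35,0.08,-0.014,0,-1.4,-8.2,-3.1,-0.35])

```text
time_s: 20.1
tcp_pos: [536.8, -37.1, 290.7]
tcp_rot: [[0.987, -0.141, 0.075], [-0.159, -0.921, 0.355], [0.019, -0.362, -0.932]]
wrist_force: [-0.7, 5.0, 1.1]
opening: 27.3
finger_force: 2.2
```

```bash
python3 -c "
from plan import *
push('+4')"
```

```text
{'tag': '+4', 't': 20.1, 'r': 107.5, 'phi': 0.356, 'tilt': 0.371, 'Ft': 4.92, 'Fr': -0.74, 'T': 0.529, 'Mc': 1.027, 'L': 0.209, 'ff': 2.2}
```

Call:
move_arm(increments=[0.08,-0.014,0,-1.3,-7.9,-3.8,-0.35,0.08,-0.014,0,-1.3,-7.5,-4.4,-0.35,0.08,-0.014,0,-1.2,-7.1,-5,-0.35,0.08,-0.014,0,-1.1,-6.7,-5.6,-0.35,0.08,-0.014,0,-1,-6.2,-6.2,-0.35,0.08,-0.014,0,-1,-5.7,-6.7,-0.35])

```text
time_s: 20.7
tcp_pos: [529.7, -79.7, 260.1]
tcp_rot: [[0.986, -0.093, 0.14], [-0.167, -0.648, 0.744], [0.021, -0.756, -0.654]]
wrist_force: [-3.3, 3.5, 6.0]
opening: 27.7
finger_force: 3.2
```

```bash
python3 -c "
from plan import *
from look import dphase
push('+4');dphase();s,d,r,p,t=now();rows(p,.3,8,106,-.35);rows(.3,-.15,6,106,-.35);rows(-.15,-.65,6,106,-.35)"
```

```text
{'tag': '+4', 't': 20.7, 'r': 106.8, 'phi': 0.856, 'tilt': 0.858, 'Ft': 6.43, 'Fr': 1.67, 'T': 0.686, 'Mc': 1.34, 'L': 0.209, 'ff': 3.2}
[[(np.float64(0.7387948108142505), -0.06), (np.float64(0.7314239030426093), -0.07), (np.float64(0.7284399445941602), -0.08)], [(np.float64(0.6614876778067954), -0.05), (np.float64(0.6613393814722998), -0.04), (np.float64(0.6573524183247521), -0.03)]]
-0.073, 0.012, 0, 0.8, 5.1, 5.9, -0.35, -0.073, 0.012, 0, 0.9, 5.5, 5.5, -0.35, -0.073, 0.012, 0, 1.0, 5.9, 5.1, -0.35, -0.073, 0.012, 0, 1.0, 6.2, 4.6, -0.35, -0.073, 0.012, 0, 1.1, 6.5, 4.1, -0.35, -0.073, 0.012, 0, 1.1, 6.8, 3.6, -0.35, -0.073, 0.012, 0, 1.2, 7.1, 3.1, -0.35, -0.073, 0.012, 0, 1.2, 7.3, 2.6, -0.35
-0.074, 0.012, 0, 1.3, 7.6, 2.1, -0.35, -0.074, 0.012, 0, 1.3, 7.7, 1.5, -0.35, -0.074, 0.012, 0, 1.3, 7.8, 0.9, -0.35, -0.074, 0.012, 0, 1.3, 7.8, 0.3, -0.35, -0.074, 0.012, 0, 1.3, 7.8, -0.3, -0.35, -0.074, 0.012, 0, 1.3, 7.8, -0.9, -0.35
-0.082, 0.014, 0, 1.4, 8.5, -1.7, -0.35, -0.082, 0.014, 0, 1.4, 8.4, -2.4, -0.35, -0.082, 0.014, 0, 1.4, 8.2, -3.1, -0.35, -0.082, 0.014, 0, 1.3, 7.9, -3.8, -0.35, -0.082, 0.014, 0, 1.3, 7.5, -4.4, -0.35, -0.082, 0.014, 0, 1.2, 7.1, -5.0, -0.35
```

Call:
move_arm(increments=[-0.073,0.012,0,0.8,5.1,5.9,-0.35,-0.073,0.012,0,0.9,5.5,5.5,-0.35,-0.073,0.012,0,1,5.9,5.1,-0.35,-0.073,0.012,0,1,6.2,4.6,-0.35,-0.073,0.012,0,1.1,6.5,4.1,-0.35,-0.073,0.012,0,1.1,6.8,3.6,-0.35,-0.073,0.012,0,1.2,7.1,3.1,-0.35,-0.073,0.012,0,1.2,7.3,2.6,-0.35])

```text
time_s: 21.7
tcp_pos: [537.8, -33.0, 292.0]
tcp_rot: [[0.987, -0.15, 0.063], [-0.161, -0.957, 0.24], [0.025, -0.247, -0.969]]
wrist_force: [-0.2, -2.7, -3.8]
opening: 28.1
finger_force: 1.6
```

```bash
python3 -c "
from plan import *
push('-4')"
```

```text
{'tag': '-4', 't': 21.7, 'r': 107.3, 'phi': 0.316, 'tilt': 0.25, 'Ft': -3.56, 'Fr': -2.99, 'T': -0.402, 'Mc': -0.681, 'L': 0.192, 'ff': 1.6}
```

Call:
move_arm(increments=[-0.074,0.012,0,1.3,7.6,2.1,-0.35,-0.074,0.012,0,1.3,7.7,1.5,-0.35,-0.074,0.012,0,1.3,7.8,0.9,-0.35,-0.074,0.012,0,1.3,7.8,0.3,-0.35,-0.074,0.012,0,1.3,7.8,-0.3,-0.35,-0.074,0.012,0,1.3,7.8,-0.9,-0.35])

```text
time_s: 22.3
tcp_pos: [545.7, 13.2, 296.9]
tcp_rot: [[0.988, -0.154, -0.007], [-0.153, -0.968, -0.2], [0.024, 0.199, -0.98]]
wrist_force: [-1.5, -4.2, -0.6]
opening: 27.5
finger_force: 2.2
```

```bash
python3 -c "
from plan import *
push('-4')"
```

```text
{'tag': '-4', 't': 22.3, 'r': 107.7, 'phi': -0.126, 'tilt': -0.2, 'Ft': -4.17, 'Fr': -1.49, 'T': -0.459, 'Mc': -0.991, 'L': 0.238, 'ff': 2.2}
```

Call:
move_arm(increments=[-0.08,0.014,0,1.4,8.5,-1.7,-0.35,-0.08,0.014,0,1.4,8.4,-2.4,-0.35,-0.08,0.014,0,1.4,8.2,-3.1,-0.35,-0.08,0.014,0,1.3,7.9,-3.8,-0.35,-0.08,0.014,0,1.3,7.5,-4.4,-0.35,-0.08,0.014,0,1.2,7.1,-5,-0.35])

```text
time_s: 22.9
tcp_pos: [554.0, 62.2, 278.0]
tcp_rot: [[0.989, -0.122, -0.081], [-0.146, -0.765, -0.628], [0.015, 0.633, -0.774]]
wrist_force: [-0.3, -4.5, 3.7]
opening: 27.7
finger_force: 3.0
```

```bash
python3 - <<'E'
from plan import *
from look import dphase
push('-4');dphase()
L=[json.loads(l) for l in open("push.jsonl")]
for d in L:
    if d["tag"][1:]=="4": d["off"]=3.1416
open("push.jsonl","w").write("\n".join(map(json.dumps,L))+"\n")
s,d,r,p,t=now();rows(p,.13,9,106,-.35)
E
python3 est.py; sed 's/^D=.*/D=[d for d in map(json.loads,open("push.jsonl")) if d["tag"][1:]=="4"]/' est.py | python3
```

```text
{'tag': '-4', 't': 22.9, 'r': 108.4, 'phi': -0.623, 'tilt': -0.685, 'Ft': -5.86, 'Fr': 0.04, 'T': -0.634, 'Mc': -1.351, 'L': 0.231, 'ff': 3.0}
[[(np.float64(0.8191514314104287), 0.3), (np.float64(0.8157696139101036), 0.33), (np.float64(0.8108317722945998), 0.29)], [(np.float64(0.7591332157940056), 0.23), (np.float64(0.7550446684697977), 0.24), (np.float64(0.7512231732374206), 0.22)]]
0.086, -0.014, 0, -1.2, -7.5, 5.3, -0.35, 0.086, -0.014, 0, -1.3, -7.9, 4.6, -0.35, 0.086, -0.014, 0, -1.4, -8.3, 3.9, -0.35, 0.086, -0.014, 0, -1.4, -8.6, 3.2, -0.35, 0.086, -0.014, 0, -1.5, -8.8, 2.4, -0.35, 0.086, -0.014, 0, -1.5, -9.0, 1.6, -0.35, 0.086, -0.014, 0, -1.5, -9.1, 0.8, -0.35, 0.086, -0.014, 0, -1.5, -9.1, 0.0, -0.35, 0.086, -0.014, 0, -1.5, -9.1, -0.8, -0.35
C 0.493 A 0.27 stone from down at ph=0: 3.123 res [-0.006 -0.053 -0.045 -0.093  0.01  -0.065  0.021  0.082 -0.024 -0.001
 -0.01  -0.111 -0.082 -0.021  0.02  -0.016  0.042 -0.01 ]
0.4 0.25 -3.139 0.09651
0.4 0.285 3.141 0.10655
0.4 0.32 3.139 0.12289
0.45 0.25 3.133 0.03871
0.45 0.285 3.131 0.04309
0.45 0.32 3.129 0.05376
C 0.47 A 0.324 stone from down at ph=0: 3.07 res [-0.029  0.008  0.022 -0.045  0.037  0.008]
0.4 0.25 3.075 0.02317
0.4 0.285 3.071 0.01964
0.4 0.32 3.068 0.01718
0.45 0.25 3.077 0.00706
0.45 0.285 3.073 0.0048
0.45 0.32 3.069 0.00363
```

Call:
move_arm(increments=[0.09,-0.014,0,-1.2,-7.5,5.3,-0.35,0.09,-0.014,0,-1.3,-7.9,4.6,-0.35,0.09,-0.014,0,-1.4,-8.3,3.9,-0.35,0.09,-0.014,0,-1.4,-8.6,3.2,-0.35,0.09,-0.014,0,-1.5,-8.8,2.4,-0.35,0.09,-0.014,0,-1.5,-9,1.6,-0.35,0.09,-0.014,0,-1.5,-9.1,0.8,-0.35,0.09,-0.014,0,-1.5,-9.1,0,-0.35,0.09,-0.014,0,-1.5,-9.1,-0.8,-0.35,0,0,0,0,0,0,-0.35])

```text
time_s: 24.1
tcp_pos: [540.6, -19.1, 296.2]
tcp_rot: [[0.987, -0.159, 0.036], [-0.162, -0.977, 0.137], [0.014, -0.141, -0.99]]
wrist_force: [0.1, 1.6, -1.1]
opening: 27.9
finger_force: 0.3
```

```bash
python3 -c "
from plan import *
from look import dphase
push('x');dphase()"; sed -i '/"x"/d' push.jsonl
```

```text
{'tag': 'x', 't': 24.1, 'r': 107.9, 'phi': 0.178, 'tilt': 0.141, 'Ft': 1.37, 'Fr': -1.35, 'T': 0.143, 'Mc': 0.062, 'L': 0.045, 'ff': 0.3}
[[(np.float64(0.0), 0.38), (np.float64(0.0), 0.37), (np.float64(0.0), 0.36)], [(np.float64(0.8476666961461846), 0.09), (np.float64(0.8475924938379432), 0.1), (np.float64(0.8428139157481912), 0.08)]]
```

Call:
move_arm(increments=[-0.05,0.008,0,1.2,7,-4,-0.35,-0.05,0.008,0,1.2,7,-4,-0.35,0,0,0,0,0,0,-0.5,0,0,0,0,0,0,-0.9,0,0,0,0,0,0,-0.9,0,0,0,0,0,0,-0.9,0,0,0,0,0,0,-0.9,0,0,0,0,0,0,-0.9], squeeze=40)

```text
time_s: 25.1
tcp_pos: [542.5, -1.2, 287.2]
tcp_rot: [[0.988, -0.152, 0.015], [-0.153, -0.987, 0.038], [0.009, -0.04, -0.999]]
wrist_force: [-2.9, -0.2, 3.7]
opening: 9.0
finger_force: 44.3
```

```bash
python3 -c "
from plan import *
from look import dphase
push('x');dphase();dphase()
p=cams.capture('top');q=cams.capture('scene');import cv2
cv2.imwrite('pics/end.png',np.hstack([cv2.resize(q['pixels'][60:260,200:400],(400,400)),cv2.resize(p['pixels'][130:290,270:430],(400,400))])[:,:,::-1])"; sed -i '/"x"/d' push.jsonl
```

```text
{'tag': 'x', 't': 25.1, 'r': 97.2, 'phi': 0.012, 'tilt': 0.04, 'Ft': -0.53, 'Fr': 3.73, 'T': -0.061, 'Mc': -0.206, 'L': 0.393, 'ff': 44.3}
[[(np.float64(0.8290597948701538), 0.03), (np.float64(0.8237342075038285), 0.05), (np.float64(0.8232959260996645), 0.02)], [(np.float64(0.46792995407528215), 0.02), (np.float64(0.4670770612181466), 0.01), (np.float64(0.466060709998285), 0.03)]]
[[(np.float64(0.830079843832504), 0.03), (np.float64(0.8240617119121793), 0.02), (np.float64(0.8239894397651863), 0.05)], [(np.float64(0.46706842739167787), 0.01), (np.float64(0.46683119447186566), 0.02), (np.float64(0.4638698336477448), 0.03)]]
```

View pics/end.png

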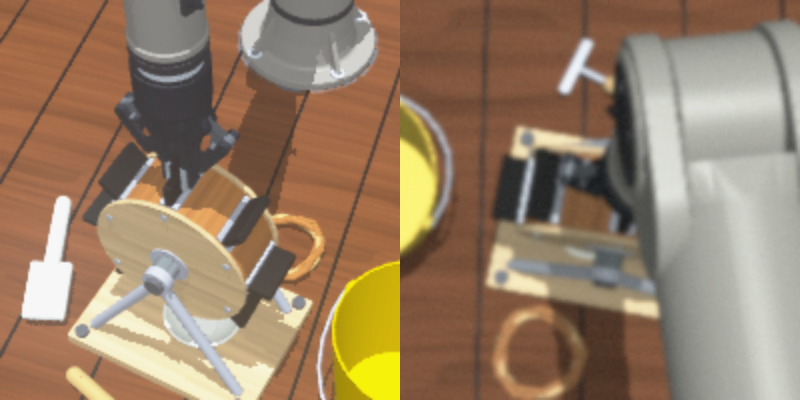

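The drum is gripped at the top paddle, at phase about 0.02 against a target of 0.01-0.07. The dish (scene view ~(200,325)) and the other things are undisturbed, so I'm handing in.

```bash
python3 -c "
from rig import arm
print(arm.hand_in())"
```

```text
the job is handed in; nothing more can be done
None
```

I handed the job in at about 25 s with the drum's heavy side estimated within about 3° of straight down over the dish. The fingers hold the top paddle at about 44 N, and the dish and other things looked undisturbed; no verdict was returned.

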